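# Load the nut hopper from a hand chute

### The job

Refill the nut hopper from the loading chute: with the horns of the chute push the hopper's sprung shutter all the way back, firmly home on its rubber buffers but never with more than 20 N, and keep it pressed home while you tip the chute nose-down until all four nuts have slid into the mouth. Then set the empty chute back down flat on its riser block and let go; leave the tin, tape and green bin where they are.

Things in the scene. Friction and masses are not known exactly. Their poses are not given: they have to be found in the camera images.
- chute_grip (a point): Grip point of the loading chute, an open-topped aluminium trough, 34 mm wide outside (28 inside), 34 mm deep, floor and walls 3 mm, 0.12-0.2 kg. The point is on its centre line, 17 mm above the underside; grip there across the outsides of the two side walls. Axes: z up, y along the chute, open nose to -y. The closed tail ends at y = +86 mm, the floor at y = -34 mm.
- chute_horns (a point): Midway between the two horn ends of the chute. Beyond the floor the 3 mm side walls run on as horns 14 mm high with round ends of radius 7 mm; this is the centre of those rounds: y = -60 mm from the grip point, 13 mm above the underside; foremost point y = -67 mm. Nuts drop off the end of the floor between the horns, and begin to slide at about 14 to 20 degrees of tilt.
- chute: The same chute; origin on its underside, straight below the grip point by 17 mm; same axes.
- riser: Painted wooden riser block, fixed, 125 x 165 x 22 mm, on which the chute lies at the start and to which it returns. Origin at the centre of its underside; top at z = 22 mm.
- hopper: Fixed nut hopper: dark base plate and a grey hollow box head, 56 mm (x) by 88 mm (y), top at z = 80 mm, inner floor at 16 mm. Origin at bench height under the head's nominal centre, z up. The head is clamped on the base shifted along the hopper's y by up to 13 mm either way; the shift is not measured, and mouth, shutter and push plate shift with it: feel for them.
- push_plate (a point): Nominal (shift zero) centre of the shutter's upright push plate when shut: face 44 mm wide, looking to the hopper's +y at y = +36 to +37 mm, from z = 83.5 to 123 mm. Push it to -y: 36 mm travel to the rubber buffers against a spring, about 2.5 N shut, 4.5 N open; the buffers then add 2.5 N per mm. It is home above 6 N; over 20 N damages it. Let go, it springs shut.
- mouth (a point): Nominal (shift zero) centre of the mouth in the head's top, at z = 80 mm, 36 x 36 mm (hopper y = 0 to 36 mm), covered by the shutter plate (top at 83.5 mm) until the push plate is back at y = 0. Guide strips 4 mm wide stand along it at x = -26 and +26 mm, up to z = 87 mm.
- nut1_center (a point): Centre of steel hex nut 1 of 4, 19 mm across flats, 22 mm across corners, 10 mm high, 18 g; they lie flat in the chute in a row, nut 1 nearest the nose.
- nut2_center (a point): Centre of steel hex nut 2 of 4, 19 mm across flats, 22 mm across corners, 10 mm high, 18 g; they lie flat in the chute in a row, nut 1 nearest the nose.
- nut3_center (a point): Centre of steel hex nut 3 of 4, 19 mm across flats, 22 mm across corners, 10 mm high, 18 g; they lie flat in the chute in a row, nut 1 nearest the nose.
- nut4_center (a point): Centre of steel hex nut 4 of 4, 19 mm across flats, 22 mm across corners, 10 mm high, 18 g; they lie flat in the chute in a row, nut 1 nearest the nose.
- glue_tin: Bystander: small white glue tin, 67 mm across, 59 mm high; origin at the centre of its underside.
- tape_roll: Bystander: roll of paper tape lying flat, 102 mm across, 24 mm high; origin at the centre of its underside.
- bin_green: Bystander: small open parts bin, 68 x 91 x 42 mm; origin at the centre of its underside.
Things that resemble listed ones, but are neither listed nor needed, are in the scene too. Of the things that look like the hopper, the largest one is meant.

How it is judged:
By the outcome, as a careful person would: the job done as asked, in the order asked, and still so for the second after the job is handed in, with the robot touching nothing.
It also fails if it takes over 67 s, if anything falls off the work surface, if the arm or the gripper's body presses on something with over 40 N, if the wrist force passes 120 N, or if a joint passes its speed limit or range.

### The arm

A 6-joint arm with a two-finger parallel gripper is mounted at the origin on a cart in front of the work surface, level with it; the furniture and walls round the work are solid. World frame = base frame: x ahead of the robot, y to its left, z up, the work surface at z = 0. Lengths are in m, angles in degrees, forces in N, time in s.
With the tool pointing down it reaches from about 0.4 to 0.825 m from the base axis. Payload 7 kg.
Tool frame: the origin (TCP) lies between the finger pads; the fingertips stand ctrl.tip_extent ahead of it and the grasp point (between the pads) lies 2 mm behind it (ctrl.tip_extent is the distance from the TCP to the fingertips, in m); z points along the fingers, y is the direction in which the jaws open and shut (so a half turn about z gives the same grasp; the last joint's range is limited). The gripper opens to 88 mm and grips with 3 to 60 N. Pads are 19 mm wide; open, the fingers measure 130 mm over their backs; the gripper's body (78 mm by 193 mm) begins 47 mm behind the grasp point.
Start: joints at [16.507, 20.546, 0.682, 0, -70.136, -16.507], TCP at [0.675, -0, 0.244] pointing down, gripper open.
Joint ranges: [-176.03, 176.03], [-82.01, 121.73], [-58.28, 71.71], [-173.87, 95.51], [-174.79, -0.11], [-173.66, 173.66]. Speed limits (degrees/s): [136.94, 136.94, 172.46, 180, 180, 180].

### API

Orientations are given as [roll, pitch, yaw] about the fixed x, y, z axes, in that order (R = Rz(yaw) Ry(pitch) Rx(roll)).
In Python, from plant import ctrl gives the robot as it stands.
- The arm moves only by the shell command python3 -m handwheel 'ROWS' [OPENING]. ROWS is JSON, a list of rows, each a list of 6 numbers: the shift along the tool's x, y, z in m, then the turn, a rotation vector about the tool's x, y, z in rad. In form: [[dx, dy, dz, ax, ay, az], ...]. A call has 1 to 8 rows; each row is the pose to reach, as a shift and turn from the pose commanded when the call began, along the tool's axes at that moment; what a row does not reach only later rows make up. A row lasts 1/8 s, in which the tool goes at most 62.5 mm and 10.7 degrees, less where a joint would pass 70% of its speed; a pose out of reach is approached as far as the arm can. A call with a gripper value outside its range is refused whole. OPENING is the closure, from -1 (fully open) to 1 (shut), so that 0 is half open, set as the call begins (- or left out, the last holds). The fingers move at their own pace and stop on an object; the grip force is fixed at half the most. Time passes only in rows, so rows that repeat a pose let the fingers close. It gives the time, the measured TCP pose, the force and the opening at its end, in the units of the state.
- ctrl.get_obs(): the state, without advancing time (a new reading comes with each control period).
- ctrl.snapshot(name): name is "scene" or "side" or "wrist"; returns a dict with "img" (420x560x3 uint8, blue, green, red), "fx", "fy", "cx", "cy" (pixels), "R" (3x3) and "t" (3): a world point X has camera coordinates R X + t. Camera axes: x right, y down, z forward; pixel columns grow to the right and rows downward; lengths in m; the calibration is good to about 2 mm. The wrist camera is an equidistant fisheye: a pixel r from the principal point sees the ray r / f radians off the axis. A picture is of the moment at which its call begins. There is no depth.
- ctrl.close_job(): hands the job in, once; it reports no verdict.
The state is a dict: "clock": time; "joint_pos": joint angles; "qvel": joint speeds; "tau": joint torques, N m; "tool_pos": TCP position; "orientation": TCP orientation; "force": force on the tool from outside, world axes, zero at the start; "moment": the same for the moment, N m; "opening": finger opening in m.
Only numpy, scipy, OpenCV 4.12 (cv2) and the standard library are available. Lean on these libraries where they do the work, as an engineer would, in place of code of your own. Each camera call takes 0.05 s, during which the arm holds its last target.

## Working session

There is one attempt and no reset: what is moved stays moved. The work goes in short steps, Python scripts to look and compute and a shell command to move; the robot and the scene stay as the last step left them, time stands still between calls to the robot, and variables do not carry over. Pictures are saved under pics/ and viewed, and the job is handed in when it is done.

```bash
ls; mkdir -p pics; python3 - <<'E'
from plant import ctrl
import cv2
print(ctrl.get_obs(), ctrl.tip_extent)
for n in ["scene","side","wrist"]:
    s=ctrl.snapshot(n); cv2.imwrite(f"pics/{n}0.png",s["img"]); print(n,s["fx"],s["fy"],s["cx"],s["cy"],s["R"],s["t"])
E
```

```text
pics
{'clock': 0.0, 'joint_pos': array([ 1.65074937e+01,  2.05925933e+01,  6.32916774e-01, -2.12284373e-02,
       -7.01369761e+01, -1.65095255e+01]), 'qvel': array([ 0.06401823,  0.02548202, -0.0696066 , -0.0108237 ,  0.02660154,
       -0.02453838]), 'tau': array([-8.00930356e-04, -5.82726967e+01,  2.93058443e+01,  6.99745238e+00,
        6.93249181e-03, -2.06530804e-04]), 'tool_pos': array([ 6.74521355e-01, -1.58289133e-05,  2.42599612e-01]), 'orientation': array([ 1.79901661e+02, -8.33587373e-03, -9.00092543e+01]), 'force': array([0.99458406, 0.10126702, 0.24399135]), 'moment': array([0.05781295, 0.01540323, 0.01272938]), 'opening': 0.08776115953849287} 0.017
scene 484.5321797026586 484.5321797026586 282.8399262901948 205.36433008540763 [[ 0.5586831  -0.82935911  0.00605552]
 [-0.59640874 -0.40681247 -0.69195393]
 [ 0.57634175  0.3829714  -0.72191627]] [-0.29432136  0.36933894  0.74059198]
side 480.8729220653736 480.8729220653736 276.66610723595744 209.53450721989168 [[ 0.96235016 -0.27093289 -0.02185247]
 [-0.19715443 -0.64041965 -0.74228889]
 [ 0.18711572  0.71865015 -0.66972358]] [-0.50513989  0.18862621  0.92873874]
wrist 325.19226210127806 325.19226210127806 279.1424266623606 210.93238725040925 [[-9.99996823e-01  7.12133273e-04  2.41786435e-03]
 [ 1.31506827e-03  9.65755349e-01  2.59451104e-01]
 [-2.15030167e-03  2.59453460e-01 -9.65753218e-01]] [ 0.67374864 -0.03462851  0.3902986 ]
```

View pics/scene0.png

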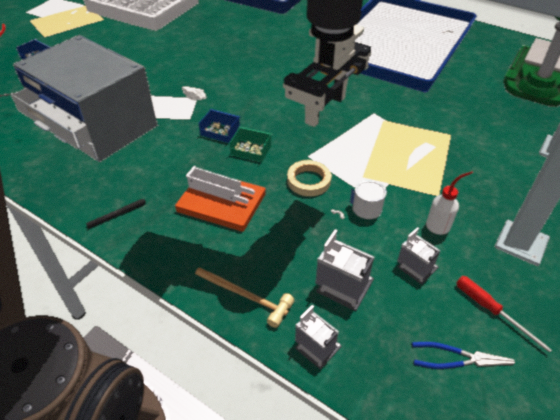

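View pics/side0.png

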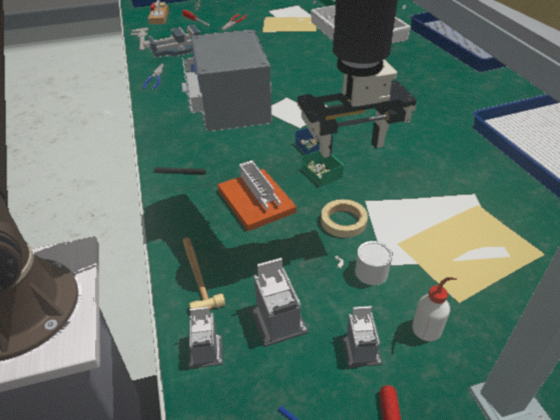

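View pics/wrist0.png

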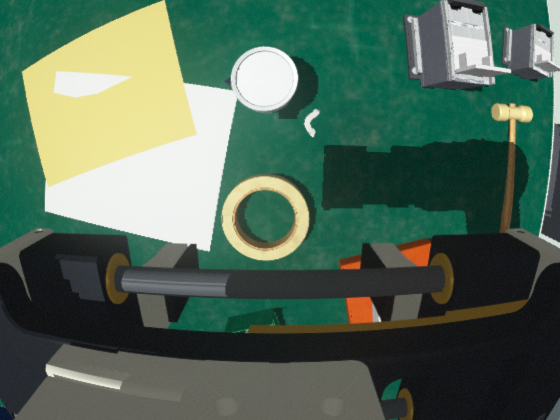

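```bash
cat > h.py <<'E'
import numpy as np, cv2
from plant import ctrl
from scipy.spatial.transform import Rotation as Rot
def snap(n,f=None):
    s=ctrl.snapshot(n)
    if f: cv2.imwrite("pics/"+f,s["img"])
    return s
def proj(s,X,fish=False):
    X=np.atleast_2d(X); c=X@s["R"].T+s["t"]
    if fish:
        r=np.hypot(c[:,0],c[:,1]); th=np.arctan2(r,c[:,2]); k=th/np.maximum(r,1e-9)
        return np.c_[s["cx"]+s["fx"]*k*c[:,0],s["cy"]+s["fy"]*k*c[:,1]]
    return np.c_[s["cx"]+s["fx"]*c[:,0]/c[:,2],s["cy"]+s["fy"]*c[:,1]/c[:,2]]
def back(s,uv,z,fish=False):
    d=np.array([(uv[0]-s["cx"])/s["fx"],(uv[1]-s["cy"])/s["fy"],1.])
    if fish:
        r=np.hypot(d[0],d[1]); d=np.array([d[0]/r*np.sin(r),d[1]/r*np.sin(r),np.cos(r)])
    R=s["R"];C=-R.T@s["t"];w=R.T@d
    return C+w*(z-C[2])/w[2]
def crop(img,x0,y0,x1,y1,k,f):
    cv2.imwrite("pics/"+f,cv2.resize(img[y0:y1,x0:x1],None,fx=k,fy=k,interpolation=cv2.INTER_CUBIC))
E
python3 - <<'E'
import cv2,numpy as np
a=cv2.imread("pics/scene0.png");b=cv2.imread("pics/side0.png");w=cv2.imread("pics/wrist0.png")
k=6
def c(i,x,y): return cv2.resize(i[y:y+100,x:x+130],None,fx=k,fy=k,interpolation=cv2.INTER_CUBIC)
cv2.imwrite("pics/c1.png",c(a,160,145));cv2.imwrite("pics/c2.png",c(a,285,220))
cv2.imwrite("pics/c3.png",c(b,195,145));cv2.imwrite("pics/c4.png",c(b,215,250));cv2.imwrite("pics/c5.png",c(w,390,0))
E
```

```text
(no output)
```

View pics/c1.png

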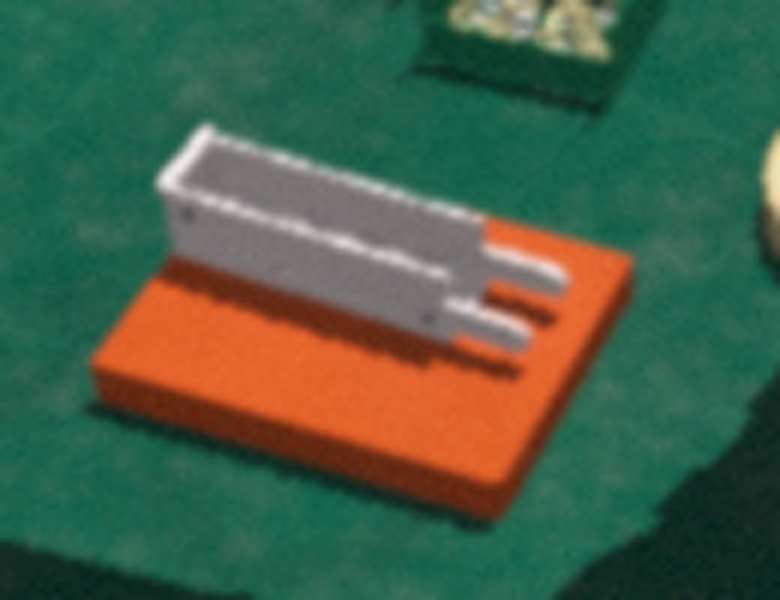

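View pics/c2.png

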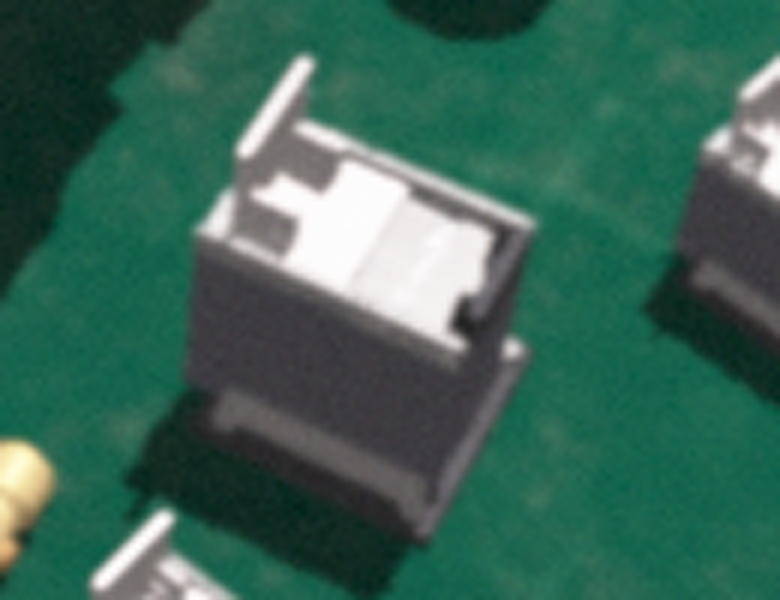

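View pics/c3.png

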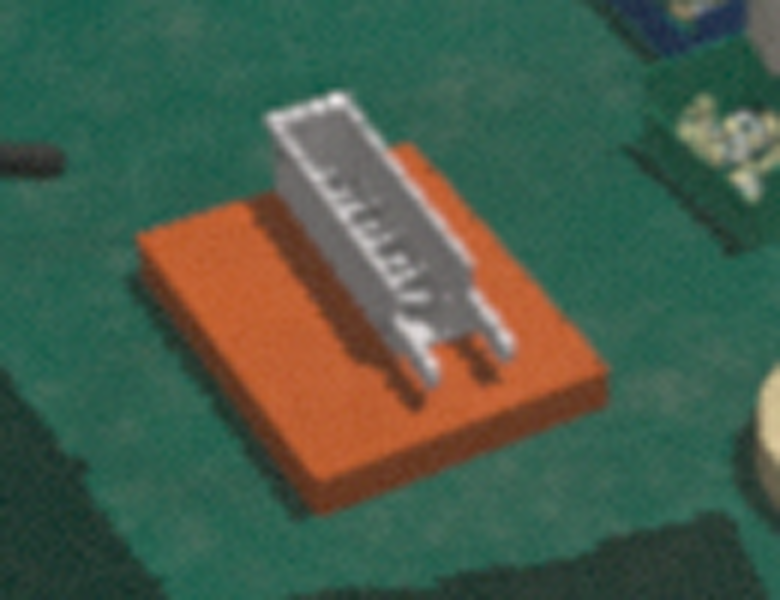

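View pics/c4.png

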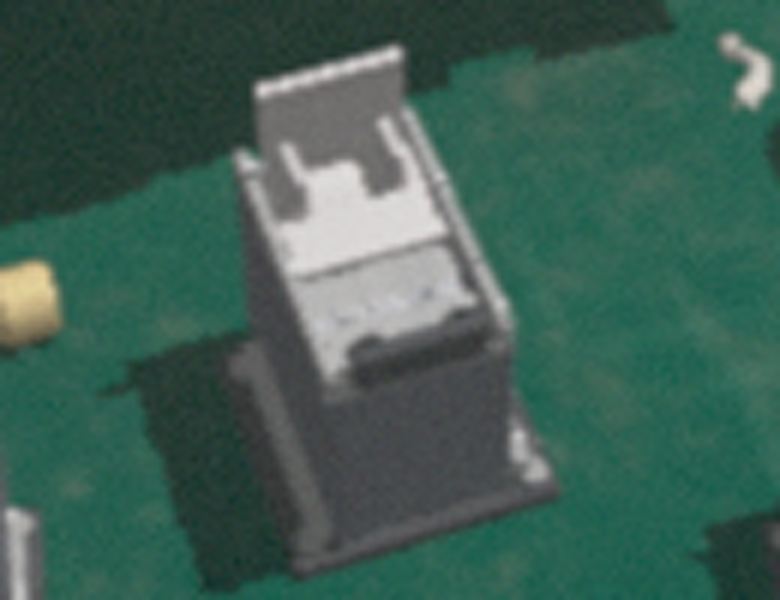

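View pics/c5.png

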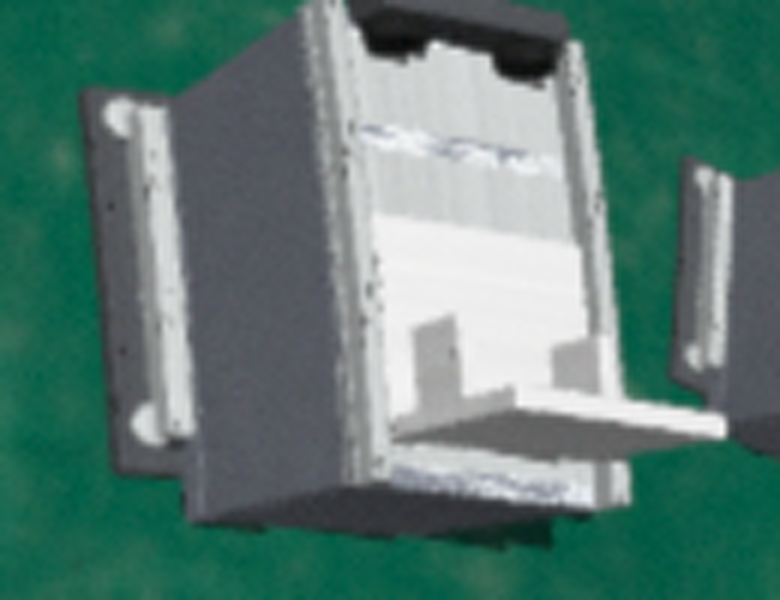

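```bash
cat > fit.py <<'E'
from h import *
from scipy.optimize import least_squares
import pickle
S={n:snap(n) for n in ["scene","side","wrist"]}
def px(o,u,v): return np.array([o[0]+(u+.5)/6-.5,o[1]+(v+.5)/6-.5])
o={"c1":("scene",160,145),"c2":("scene",285,220),"c3":("side",195,145),"c4":("side",215,250),"c5":("wrist",390,0)}
def run(obs,x0,extra=0):
    def res(p,full=False):
        c,s_=np.cos(p[2]),np.sin(p[2]);r=[]
        for crop,u,v,X in obs:
            X=X(p) if callable(X) else X
            W=[p[0]+c*X[0]-s_*X[1],p[1]+s_*X[0]+c*X[1],X[2]]
            n,a,b=o[crop]; r.append((proj(S[n],W,n=="wrist")[0]-px((a,b),u,v))/1000)
        return np.concatenate(r)*1000
    f=least_squares(res,x0,loss="soft_l1",x_scale=[.1,.1,.1]+[.01]*(len(x0)-3))
    print(np.round(f.x[:2],4),np.round(np.degrees(f.x[2]),2),np.round(f.x[3:],4)); print(np.round(res(f.x).reshape(-1,2),1).tolist())
    return f.x
z=.022
ch=[("c1",160,183,(-.017,.086,z+.034)),("c1",208,128,(.017,.086,z+.034)),("c1",530,342,(-.0155,-.067,z+.013)),("c1",568,280,(.0155,-.067,z+.013)),
("c3",268,115,(-.017,.086,z+.034)),("c3",348,93,(.017,.086,z+.034)),("c3",430,380,(-.0155,-.067,z+.013)),("c3",506,352,(.0155,-.067,z+.013)),("c3",472,265,(.017,-.034,z+.034)),("c1",484,216,(.017,-.034,z+.034))]
print("chute");run(ch,[.5,.2,0])
ri=[("c1",95,362,(-.0625,.0825,z)),("c1",632,258,(.0625,-.0825,z)),("c1",500,485,(-.0625,-.0825,z)),("c3",140,238,(-.0625,.0825,z)),("c3",405,148,(.0625,.0825,z)),("c3",605,370,(.0625,-.0825,z)),("c3",320,478,(-.0625,-.0825,z))]
print("riser");run(ri,[.5,.2,0])
pl=[("c2",245,155,(-.022,.035,.123)),("c2",308,58,(.022,.035,.123)),("c4",258,90,(-.022,.035,.123)),("c4",402,48,(.022,.035,.123)),("c5",520,392,(-.022,.035,.123)) if 0 else ("c5",725,428,(-.022,.0365,.123)),
("c5",520,400,(.022,.0365,.123))]
st=[("c2",205,230,lambda p:(-.028,p[3],.087)),("c2",530,222,lambda p:(.028,p[4],.087)),("c4",240,155,lambda p:(-.028,p[3],.087)),("c4",508,328,lambda p:(.028,p[4],.087)),
("c5",365,480,lambda p:(.024,p[3],.087))] 
print("plate");run(pl,[.5,-.1,0])
print("plate+strips");run(pl+st,[.5,-.1,0,.044,-.044])
E
python3 fit.py
```

```text
chute
[0.5333 0.1636] 9.71 []
[[-0.5, -0.4], [-0.5, -0.5], [-0.4, -0.4], [-0.4, 0.8], [0.3, 0.6], [-0.1, 0.5], [0.5, 0.5], [0.3, 1.0], [0.1, -0.2], [0.2, -0.1]]
riser
[0.5192 0.1625] 13.12 []
[[-0.9, -0.0], [0.6, -0.7], [0.2, -0.2], [-1.1, 0.1], [0.6, -0.8], [0.8, 0.0], [-1.0, 1.2]]
plate
[ 0.4782 -0.1712] 4.45 []
[[-0.8, -0.7], [-0.7, -0.7], [-0.6, 0.6], [-0.8, 0.7], [0.0, -0.3], [-0.9, -0.2]]
plate+strips
[ 0.4777 -0.1712] 3.24 [ 0.0447 -0.0425]
[[-0.9, -0.9], [-0.4, -0.8], [-0.5, 0.4], [-0.5, 0.8], [-0.2, 0.1], [-1.2, -0.7], [-1.8, -0.9], [0.3, -0.9], [-1.3, -0.1], [0.7, -0.3], [4.4, -1.5]]
```

```bash
cat >> h.py <<'E'
def row(pos,yaw,tilt=0.,o=None):
    """tool with x along nose dir; yaw = object yaw deg; tilt=nose-down deg about object x. returns row"""
    o=o or ctrl.get_obs()
    R0=Rot.from_euler('xyz',o['orientation'],degrees=True)
    Rt=Rot.from_euler('z',yaw,degrees=True)*Rot.from_euler('x',tilt,degrees=True)*Rot.from_matrix(np.array([[0,-1,0],[-1,0,0],[0,0,-1.]]).T)
    d=R0.inv().apply(np.array(pos)-o['tool_pos']); return np.round(np.r_[d,(R0.inv()*Rt).as_rotvec()],4)
E
python3 - <<'E'
from h import *
s=snap("scene");d=snap("side")
print("green",[back(s,p,.042).round(3) for p in [(238,129),(271,134),(230,150),(262,160)]], [back(d,p,.042).round(3) for p in [(303,163),(320,178),(344,170),(325,152)]])
print(row([.5333,.1636,.16],9.7))
E
```

```text
green [array([0.714, 0.263, 0.042]), array([0.745, 0.183, 0.042]), array([0.638, 0.228, 0.042]), array([0.652, 0.144, 0.042])] [array([0.656, 0.223, 0.042]), array([0.676, 0.154, 0.042]), array([0.741, 0.166, 0.042]), array([0.723, 0.25 , 0.042])]
[-0.1636  0.1416  0.0835  0.0003  0.     -0.1694]
```

```bash
python3 -m handwheel '[[-0.03,0.025,0.01,0,0,-0.03],[-0.075,0.065,0.03,0,0,-0.08],[-0.12,0.105,0.05,0,0,-0.12],[-0.15,0.13,0.07,0,0,-0.16],[-0.1636,0.1416,0.0835,0,0,-0.1694],[-0.1636,0.1416,0.0835,0,0,-0.1694],[-0.1636,0.1416,0.0835,0,0,-0.1694]]' -1
python3 - <<'E'
from h import *
s=snap("wrist","w1.png"); print(ctrl.get_obs()['tool_pos'],ctrl.get_obs()['orientation'])
c,n=np.cos(np.radians(9.7)),np.sin(np.radians(9.7))
for X in [(-.017,.086,.056),(.017,.086,.056),(-.017,-.034,.056),(.017,-.034,.056),(-.0155,-.067,.035),(.0155,-.067,.035)]:
    p=proj(s,[.5333+c*X[0]-n*X[1],.1636+n*X[0]+c*X[1],X[2]],True)[0]; print(p.round(1)); cv2.circle(s["img"],tuple(int(v) for v in p.round()),2,(0,0,255),-1)
cv2.imwrite("pics/w1b.png",s["img"])
E
```

```text
clock: 1.27
tool_pos: [0.5344, 0.1633, 0.1606]
orientation: [-179.9, -0.0, -80.3]
force: [0.3, 0.1, 0.9]
opening: 0.0877
[0.53446204 0.16315949 0.1606403 ] [-1.79941849e+02  8.57286230e-03 -8.03588323e+01]
[299.6 307.8]
[261.1 307.9]
[302.6 171.1]
[258.1 171.1]
[299.3 127.7]
[261.2 127.7]
```

View pics/w1b.png

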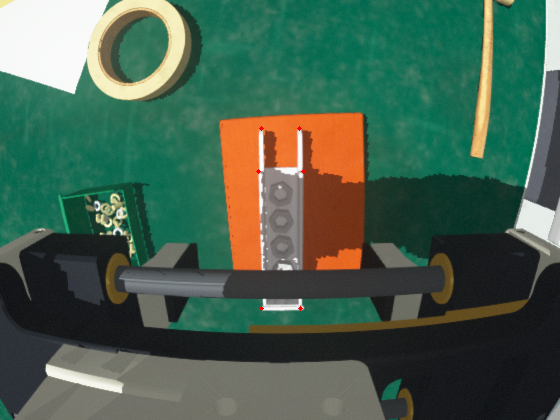

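```bash
python3 - <<'E'
from h import *
print(row([.5333,.1636,.0415],9.7))
E
```

```text
[-6.000e-04  1.200e-03  1.191e-01 -1.000e-03  1.000e-04 -1.000e-03]
```

```bash
python3 -m handwheel '[[-0.0006,0.0012,0.025,0,0,0],[-0.0006,0.0012,0.06,0,0,0],[-0.0006,0.0012,0.09,0,0,0],[-0.0006,0.0012,0.11,0,0,0],[-0.0006,0.0012,0.117,0,0,0],[-0.0006,0.0012,0.119,0,0,0],[-0.0006,0.0012,0.119,0,0,0]]' -1
python3 -m handwheel '[[0,0,0,0,0,0],[0,0,0,0,0,0],[0,0,0,0,0,0],[0,0,0,0,0,0],[0,0,0,0,0,0],[0,0,0,0,0,0]]' 1
```

```text
clock: 2.2
tool_pos: [0.5328, 0.1641, 0.0418]
orientation: [-179.9, 0.0, -80.3]
force: [0.2, 0.2, -0.3]
opening: 0.0873
clock: 2.95
tool_pos: [0.5321, 0.164, 0.0411]
orientation: [-180.0, -0.0, -80.3]
force: [-0.7, -0.4, 1.5]
opening: 0.0337
```

```bash
python3 -m handwheel '[[0,0,-0.005,0,0,0],[0,0,-0.015,0,0,0],[0,0,-0.03,0,0,0],[0,0,-0.05,0,0,0],[0,0,-0.065,0,0,0],[0,0,-0.077,0,0,0],[0,0,-0.081,0,0,0],[0,0,-0.081,0,0,0]]'
python3 - <<'E'
from h import *
snap("scene","s2.png");s=snap("side","d2.png"); print(row([.469,-.040,.122],4))
E
```

```text
clock: 3.95
tool_pos: [0.532, 0.1639, 0.1221]
orientation: [180.0, 0.0, -80.3]
force: [0.7, -0.2, -2.6]
opening: 0.034
[ 0.1903  0.0962 -0.0004  0.001  -0.0004  0.0994]
```

View pics/d2.png

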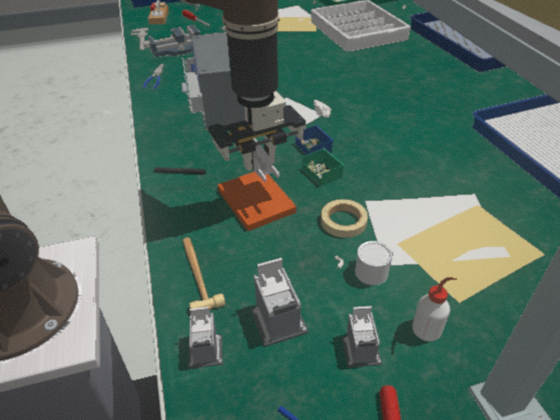

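```bash
python3 -m handwheel '[[0.004,0.002,0,0,0,0.002],[0.012,0.006,0,0,0,0.006],[0.024,0.012,0,0,0,0.012],[0.038,0.019,0,0,0,0.02],[0.053,0.027,0,0,0,0.028],[0.068,0.034,0,0,0,0.035],[0.083,0.042,0,0,0,0.043],[0.098,0.05,0,0,0,0.051]]'
python3 -m handwheel '[[0.014,0.008,0,0,0,0.008],[0.029,0.015,0,0,0,0.016],[0.044,0.023,0,0,0,0.023],[0.059,0.03,0,0,0,0.031],[0.073,0.037,0,0,0,0.038],[0.083,0.042,0,0,0,0.044],[0.089,0.045,0,0,0,0.048],[0.089,0.045,0,0,0,0.048]]'
python3 - <<'E'
from h import *
s=snap("wrist","w3.png"); o=ctrl.get_obs();print(o['tool_pos'],o['orientation'],o['force'])
crop(s["img"],200,0,360,180,4,"w3c.png")
print(s["R"],s["t"])
E
```

```text
clock: 5.05
tool_pos: [0.499, 0.0578, 0.1221]
orientation: [-180.0, 0.0, -83.3]
force: [-0.3, -0.5, -2.3]
opening: 0.0335
clock: 6.05
tool_pos: [0.4651, -0.0351, 0.1221]
orientation: [-180.0, 0.0, -86.0]
force: [0.1, 0.2, -1.7]
opening: 0.0338
[ 0.46533386 -0.03477271  0.12211305] [-1.79986069e+02  2.53641140e-03 -8.59789357e+01] [-0.4960199   0.3560599  -2.07497953]
[[-9.97606498e-01 -6.91420428e-02  8.08341655e-04]
 [-6.65607192e-02  9.63398149e-01  2.59679951e-01]
 [-1.87335572e-02  2.59004603e-01 -9.65694398e-01]] [0.46133794 0.06221566 0.29012844]
```

View pics/w3.png

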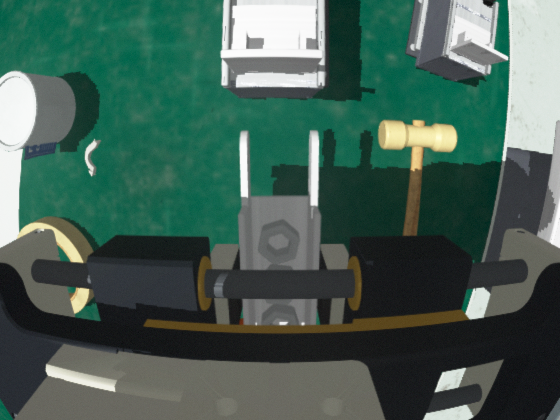

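View pics/w3c.png

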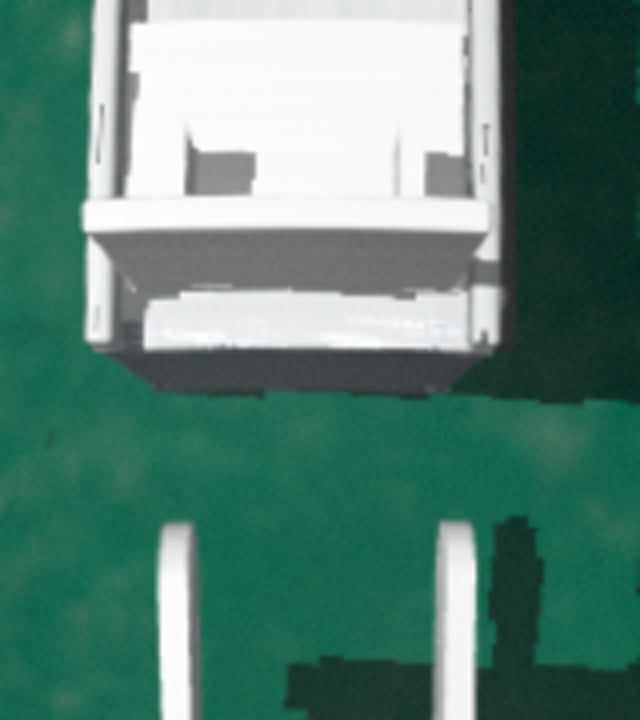

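```bash
python3 - <<'E'
from h import *
s=snap("wrist")
P=lambda u,v:(200+(u+.5)/4-.5,(v+.5)/4-.5)
b=lambda u,v,z:back(s,P(u,v),z,True)
pts=dict(platefL=(92,230,.123),platefR=(488,230,.123),platebL=(135,290,.0835),platebR=(462,290,.0835),stL=(88,345,.087),stR=(498,345,.087),stL2=(97,20,.087),stR2=(498,20,.087),stLi=(120,190,.087),hornL=(178,522,.1157),hornR=(456,522,.1157))
W={k:b(*v) for k,v in pts.items()}
for k,v in W.items(): print(k,(v*1000).round(1))
def ang(a,b_): d=W[a]-W[b_]; return np.degrees(np.arctan2(d[1],d[0])).round(2)
print("yaw plate",ang("platefL","platefR"),ang("platebL","platebR"),"strips",ang("stL","stL2")-90,ang("stR","stR2")-90,"st",ang("stL","stR"),"horn",ang("hornL","hornR"))
o=ctrl.get_obs();th=np.radians(3.8);ex=np.array([np.cos(th),np.sin(th),0]);ey=np.array([-np.sin(th),np.cos(th),0])
m=(W["hornL"]+W["hornR"])/2;p=(W["platefL"]+W["platefR"])/2;q=(W["stL"]+W["stR"])/2;p2=(W["platebL"]+W["platebR"])/2
for n,v in dict(plate=p,plb=p2,strip=q).items(): print(n,"lat",((v-m)@ex*1000).round(1),"along",((v-m)@ey*1000).round(1))
print("horn from TCP", (m-o['tool_pos'])@ex*1000,(m-o['tool_pos'])@ey*1000, "TCP",o['tool_pos'])
E
```

```text
platefL [ 496.3 -131.8  123. ]
platefR [ 453.9 -134.5  123. ]
platebL [ 497.  -131.4   83.5]
platebR [ 452.4 -134.4   83.5]
stL [ 502.4 -123.    87. ]
stR [ 447.3 -126.6   87. ]
stL2 [ 505.1 -170.7   87. ]
stR2 [ 450.1 -174.1   87. ]
stLi [ 499.6 -145.1   87. ]
hornL [485.6 -99.8 115.7]
hornR [ 454.2 -102.   115.7]
yaw plate 3.59 3.74 strips 3.239999999999995 3.3900000000000006 st 3.7 horn 3.98
plate lat 3.0 along -32.5
plb lat 2.7 along -32.2
strip lat 3.4 along -24.2
horn from TCP 0.07423927229950143 -66.49689828284262 TCP [ 0.46542027 -0.03459389  0.12211517]
```

```bash
python3 -m handwheel '[[0.002,0,0.002,0,0,0.002],[0.006,-0.001,0.005,0,0,0.004],[0.012,-0.002,0.009,0,0,0.006],[0.018,-0.003,0.012,0,0,0.007],[0.023,-0.003,0.0135,0,0,0.007],[0.025,-0.003,0.0138,0,0,0.007],[0.025,-0.003,0.0138,0,0,0.007],[0.025,-0.003,0.0138,0,0,0.007]]'
python3 - <<'E'
from h import *
s=snap("wrist","w4.png"); o=ctrl.get_obs();print(o['tool_pos'],o['orientation'],o['force'])
for i in range(4):
  d=snap("side");print(ctrl.get_obs()['force'].round(2))
cv2.imwrite("pics/d4.png",d["img"]);crop(d["img"],200,190,360,310,5,"d4c.png");crop(s["img"],200,0,360,180,4,"w4c.png")
E
```

```text
clock: 7.15
tool_pos: [0.47, -0.0594, 0.1084]
orientation: [-180.0, 0.0, -86.4]
force: [0.3, 1.4, -2.4]
opening: 0.0335
[ 0.46999445 -0.05938138  0.10841637] [-1.79980441e+02  3.80971192e-03 -8.63605865e+01] [-0.18710579 -0.40806546 -1.86125002]
[ 0.76  0.85 -3.2 ]
[-0.01 -1.04 -2.65]
[-0.76  0.15 -2.41]
[ 0.09  0.23 -1.51]
```

View pics/w4c.png

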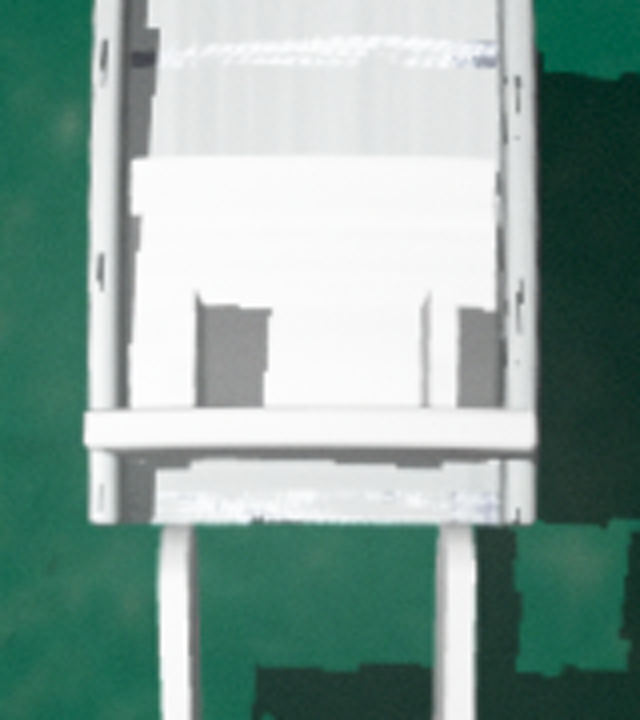

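View pics/d4c.png

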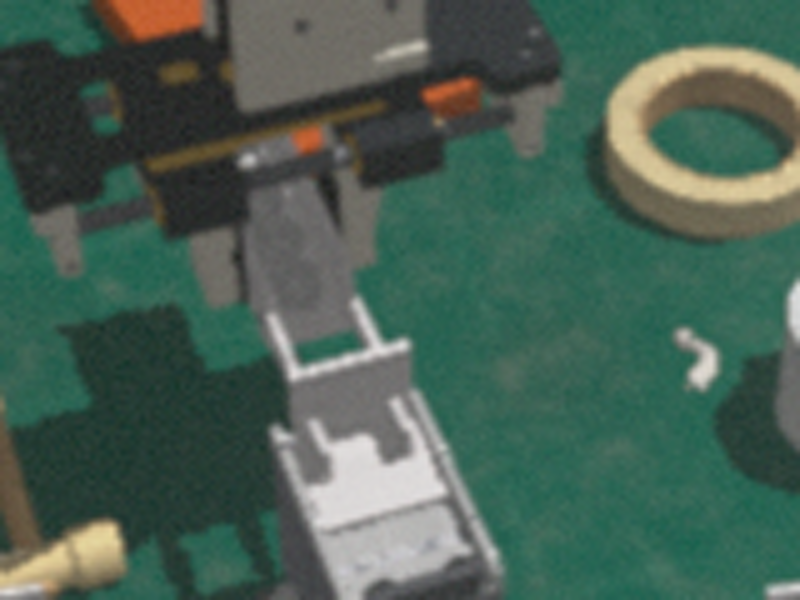

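```bash
python3 -m handwheel '[[0.003,0,0,0,0,0],[0.006,0,0,0,0,0],[0.01,0,0,0,0,0],[0.014,0,0,0,0,0],[0.018,0,0,0,0,0],[0.021,0,0,0,0,0],[0.023,0,0,0,0,0],[0.023,0,0,0,0,0]]'
python3 - <<'E'
from h import *
for i in range(3):
  s=snap("wrist");print(ctrl.get_obs()['force'].round(2))
o=ctrl.get_obs();print(o['tool_pos'],o['orientation']);d=snap("side")
crop(d["img"],200,190,360,310,5,"d5c.png");crop(s["img"],200,0,360,180,4,"w5c.png")
E
```

```text
clock: 8.4
tool_pos: [0.4714, -0.0825, 0.1083]
orientation: [180.0, 0.0, -86.4]
force: [-1.0, 3.2, -2.1]
opening: 0.0341
[-1.46  3.02 -2.11]
[-0.36  3.68 -1.6 ]
[-0.29  3.18 -2.61]
[ 0.47135486 -0.08236789  0.10826181] [ 1.79998812e+02  1.63898157e-03 -8.63643602e+01]
```

View pics/w5c.png

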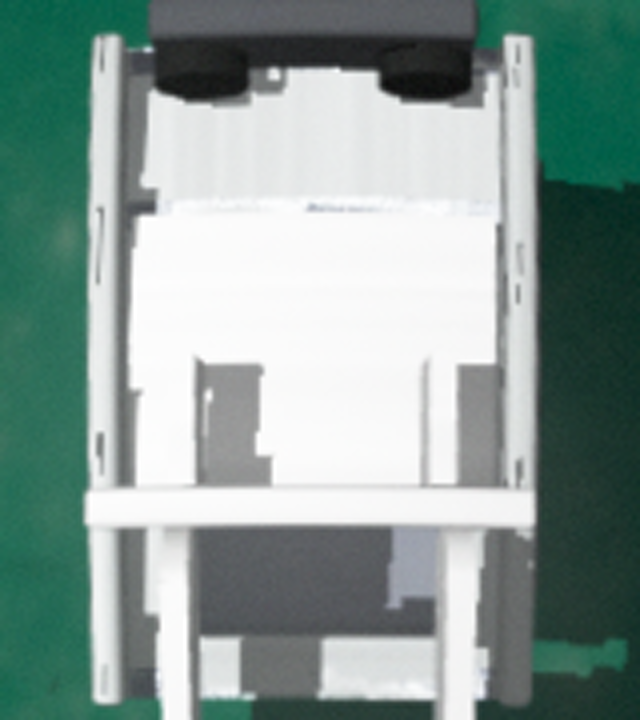

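View pics/d5c.png

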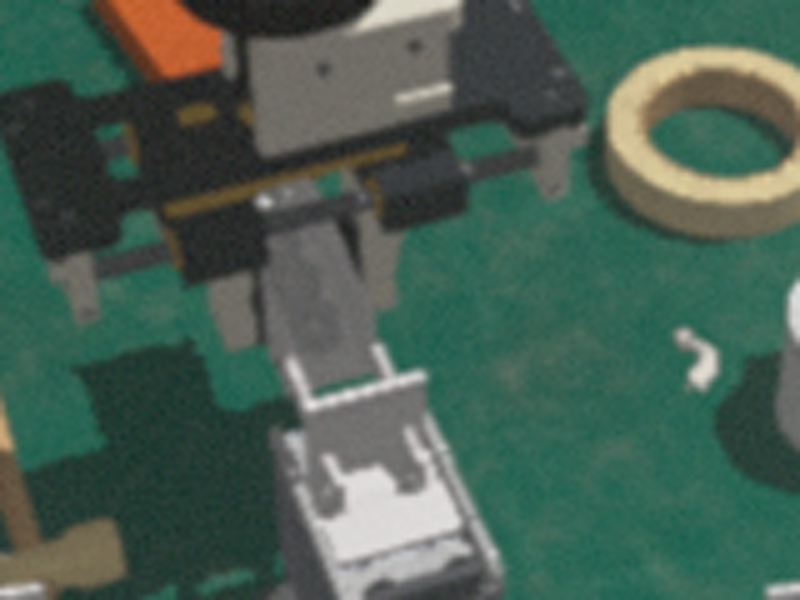

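```bash
python3 -m handwheel '[[0.003,0,0,0,0,0],[0.007,0,0,0,0,0],[0.011,0,0,0,0,0],[0.015,0,0,0,0,0],[0.018,0,0,0,0,0],[0.019,0,0,0,0,0],[0.019,0,0,0,0,0],[0.019,0,0,0,0,0]]'
python3 -m handwheel '[[0.0005,0,0,0,0,0],[0.001,0,0,0,0,0],[0.0015,0,0,0,0,0],[0.0015,0,0,0,0,0]]'
python3 - <<'E'
from h import *
f=[]
for i in range(5):
  s=snap("wrist");f.append(ctrl.get_obs()['force'])
print(np.mean(f,0)); o=ctrl.get_obs();print(o['tool_pos'],o['orientation'])
crop(s["img"],200,0,360,180,4,"w6c.png")
E
```

```text
clock: 9.6
tool_pos: [0.4725, -0.1013, 0.1083]
orientation: [180.0, 0.0, -86.4]
force: [-1.2, 4.3, -0.9]
opening: 0.0338
clock: 10.1
tool_pos: [0.4727, -0.1029, 0.1082]
orientation: [180.0, 0.0, -86.4]
force: [-0.7, 4.7, -1.2]
opening: 0.0337
[-0.68194664  4.51547466 -1.54865243]
[ 0.47265139 -0.10289543  0.10824789] [ 1.79999365e+02  3.05508545e-04 -8.63701887e+01]
```

View pics/w6c.png

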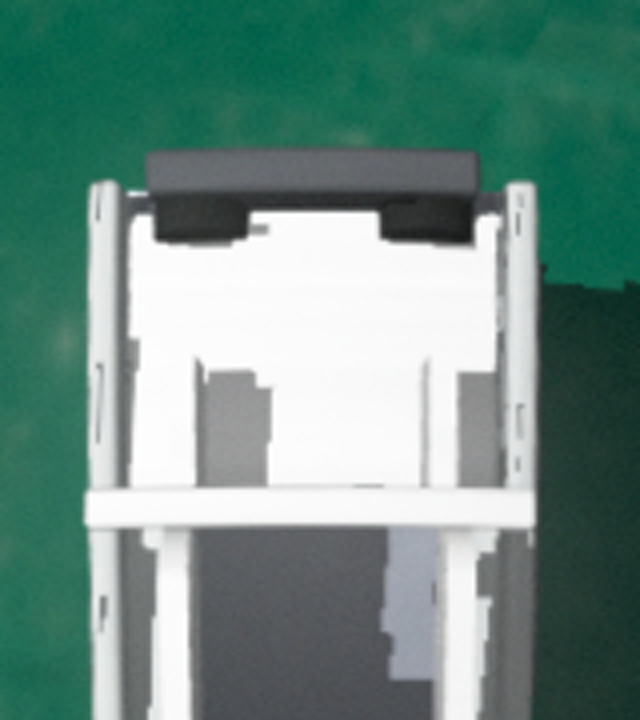

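```bash
for i in 1 2; do python3 -m handwheel '[[0.0005,0,0,0,0,0],[0.001,0,0,0,0,0],[0.001,0,0,0,0,0]]' | sed -n '1,2p;4p'; python3 - <<'E'
from h import *
f=[]
for i in range(4):
  ctrl.snapshot("wrist");f.append(ctrl.get_obs()['force'])
print(np.mean(f,0).round(2))
E
done
```

```text
clock: 10.72
tool_pos: [0.4728, -0.1034, 0.1083]
force: [-0.4, 8.0, -1.0]
[-1.59  8.62 -0.57]
clock: 11.3
tool_pos: [0.4729, -0.1037, 0.1083]
force: [-2.4, 14.5, 0.1]
[-2.4  13.76  0.73]
```

```bash
cat > tilt.py <<'E'
import numpy as np,sys
# incremental tilt: pivot p in tool frame is fixed in tool; disp always same form
x,z=.060,.0063
for d in [float(a) for a in sys.argv[1:]]:
    t=np.radians(d);c,s=np.cos(t),np.sin(t)
    print(d,np.round([x*(1-c)+z*s,0,z-x*s-z*c,0,-t,0],5).tolist())
E
python3 tilt.py 1.25 2.5 3.75 5 6.25 7.5 10
```

```text
1.25 [0.00015, 0.0, -0.00131, 0.0, -0.02182, 0.0]
2.5 [0.00033, 0.0, -0.00261, 0.0, -0.04363, 0.0]
3.75 [0.00054, 0.0, -0.00391, 0.0, -0.06545, 0.0]
5.0 [0.00078, 0.0, -0.00521, 0.0, -0.08727, 0.0]
6.25 [0.00104, 0.0, -0.00649, 0.0, -0.10908, 0.0]
7.5 [0.00134, 0.0, -0.00778, 0.0, -0.1309, 0.0]
10.0 [0.00201, 0.0, -0.01032, 0.0, -0.17453, 0.0]
```

```bash
python3 -m handwheel '[[-0.0004,0,0,0,0,0],[-0.0004,0,0,0,0,0]]' | sed -n '1,2p;4p'; python3 - <<'E'
from h import *
f=[]
for i in range(4):
  ctrl.snapshot("wrist");f.append(ctrl.get_obs()['force'])
print(np.mean(f,0).round(2))
E
```

```text
clock: 11.75
tool_pos: [0.4728, -0.1035, 0.1083]
force: [-1.7, 11.3, -0.3]
[-2.45 11.87  0.06]
```

```bash
cat > f.py <<'E'
from h import *
f=[]
for i in range(3):
  ctrl.snapshot("wrist");f.append(ctrl.get_obs()['force'])
o=ctrl.get_obs();print(np.mean(f,0).round(2),o['tool_pos'].round(4),o['orientation'].round(2))
E
python3 -m handwheel '[[0.00015,0,-0.0013,0,-0.0218,0],[0.0003,0,-0.0026,0,-0.0436,0],[0.00055,0,-0.0039,0,-0.0654,0],[0.0008,0,-0.0052,0,-0.0873,0],[0.0008,0,-0.0052,0,-0.0873,0]]' | sed -n '1,2p;4p'; python3 f.py
```

```text
clock: 12.58
tool_pos: [0.4729, -0.1043, 0.1136]
force: [-0.6, 12.3, 1.2]
[-1.29 10.91  0.91] [ 0.4729 -0.1043  0.1136] [-179.98    5.09  -86.39]
```

```bash

python3 -m handwheel '[[0.00015,0,-0.0013,0,-0.0218,0],[0.0003,0,-0.0026,0,-0.0436,0],[0.00055,0,-0.0039,0,-0.0654,0],[0.0008,0,-0.0052,0,-0.0873,0],[0.0008,0,-0.0052,0,-0.0873,0]]' | sed -n '1,2p;4p'; python3 f.py
```

```text
clock: 13.35
tool_pos: [0.4729, -0.1055, 0.1187]
force: [-0.2, 12.4, 0.8]
[-0.62 10.61  0.67] [ 0.4729 -0.1055  0.1187] [-179.99   10.11  -86.39]
```

```bash

python3 -m handwheel '[[0.0003,0,-0.0013,0,-0.0218,0],[0.0005,0,-0.0026,0,-0.0436,0],[0.00075,0,-0.0039,0,-0.0654,0],[0.001,0,-0.0052,0,-0.0873,0],[0.001,0,-0.0052,0,-0.0873,0]]' | sed -n '1,2p;4p'; python3 f.py
python3 -m handwheel '[[0.00015,0,-0.0013,0,-0.0218,0],[0.0003,0,-0.0026,0,-0.0436,0],[0.00055,0,-0.0039,0,-0.0654,0],[0.0008,0,-0.0052,0,-0.0873,0],[0.0008,0,-0.0052,0,-0.0873,0]]' | sed -n '1,2p;4p'; python3 f.py
python3 - <<'E'
from h import *
s=snap("wrist","w7.png");d=snap("side","d7.png")
crop(d["img"],200,190,360,310,5,"d7c.png")
E
```

```text
clock: 14.12
tool_pos: [0.4729, -0.1072, 0.1236]
force: [-0.4, 11.5, 0.8]
[ 0.28 10.55  1.02] [ 0.4728 -0.1072  0.1235] [179.98  15.13 -86.39]
clock: 14.9
tool_pos: [0.4728, -0.1093, 0.1282]
force: [0.0, 10.3, -0.5]
[ 0.41  8.86 -0.27] [ 0.4728 -0.1092  0.1282] [179.96  20.15 -86.39]
```

View pics/w7.png

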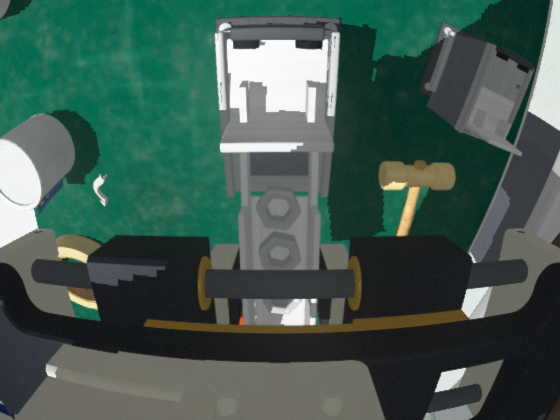

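View pics/d7c.png

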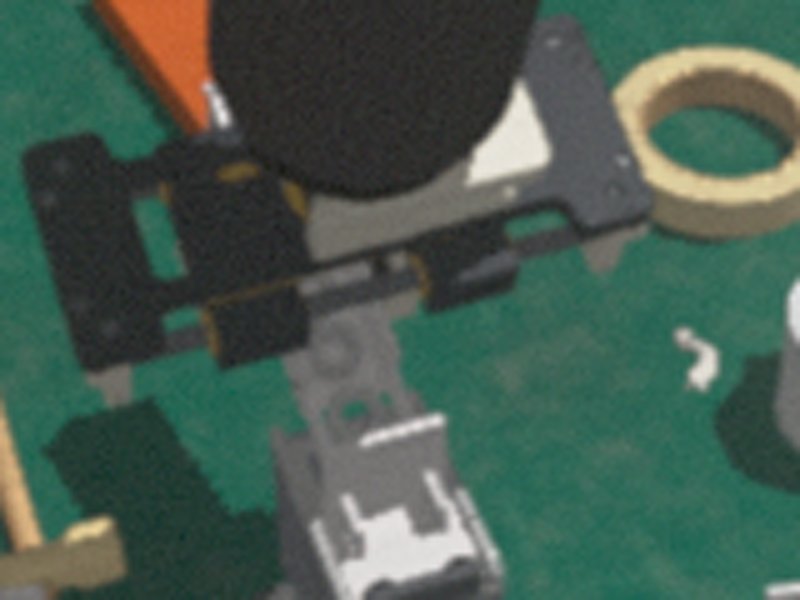

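```bash

python3 -m handwheel '[[0.0004,0,-0.00015,0,0,0],[0.0007,0,-0.00025,0,0,0],[0.0007,0,-0.00025,0,0,0],[0.0007,0,-0.00025,0,0,0]]' | sed -n '1,2p;4p'; python3 f.py
python3 - <<'E'
from h import *
s=snap("wrist","w8.png")
E
```

```text
clock: 15.65
tool_pos: [0.4728, -0.1094, 0.1283]
force: [0.2, 12.1, 0.3]
[ 0.59 11.65 -0.08] [ 0.4728 -0.1094  0.1283] [179.95  20.19 -86.38]
```

View pics/w8.png

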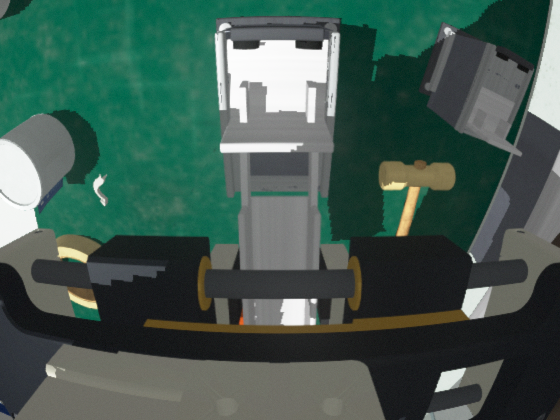

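```bash

python3 -m handwheel '[[0.0002,0,-0.0013,0,-0.0218,0],[0.00045,0,-0.0026,0,-0.0436,0],[0.0007,0,-0.004,0,-0.0654,0],[0.001,0,-0.0053,0,-0.0873,0],[0.00126,0,-0.0066,0,-0.109,0],[0.0016,0,-0.0079,0,-0.131,0],[0.0016,0,-0.0079,0,-0.131,0]]' | sed -n '1,2p;4p'; python3 f.py
python3 - <<'E'
from h import *
s=snap("wrist","w9.png");d=snap("side");e=snap("scene","s9.png")
crop(d["img"],200,190,360,310,5,"d9c.png");crop(e["img"],260,150,400,290,5,"s9c.png")
E
```

```text
clock: 16.73
tool_pos: [0.4729, -0.1134, 0.1351]
force: [1.7, 11.9, -0.6]
[ 0.56 11.33 -0.86] [ 0.4728 -0.1134  0.135 ] [179.91  27.74 -86.4 ]
```

View pics/d9c.png

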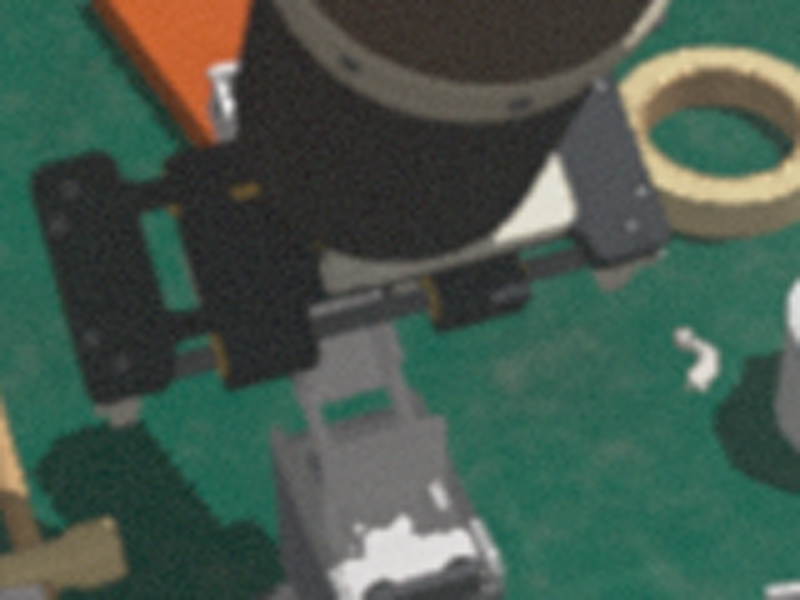

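View pics/s9c.png

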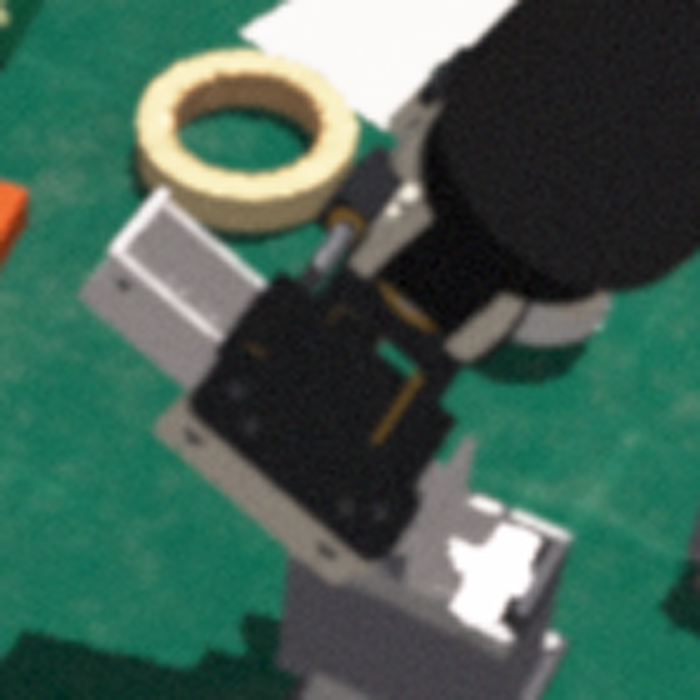

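View pics/w9.png

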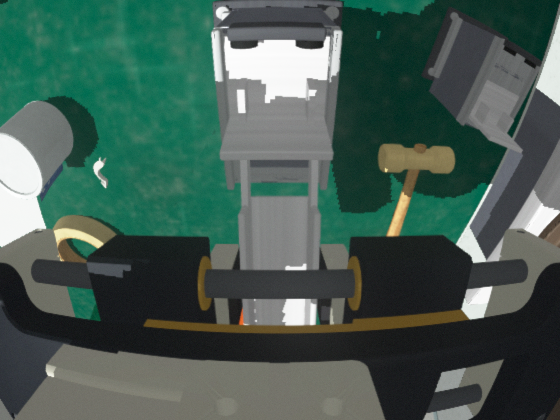

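```bash

python3 -m handwheel '[[-0.0026,0,0.0014,0,0,0],[-0.0088,0,0.0047,0,0,0],[-0.0168,0,0.0089,0,0,0],[-0.0256,0,0.0136,0,0,0],[-0.0344,0,0.0183,0,0,0],[-0.0424,0,0.0225,0,0,0],[-0.0486,0,0.0258,0,0,0],[-0.0486,0,0.0258,0,0,0]]' ; 
python3 - <<'E'
from h import *
print(row([.469,-.030,.150],3.6))
E
```

```text
clock: 18.02
tool_pos: [0.4701, -0.0603, 0.135]
orientation: [-180.0, 27.5, -86.3]
force: [-0.3, -0.8, -1.5]
opening: 0.0338
[-3.380e-02 -8.000e-04  6.000e-04 -2.000e-04  4.798e-01  1.400e-03]
```

```bash

python3 -m handwheel '[[-0.004,0,0,0,0.06,0],[-0.01,0,0,0,0.14,0],[-0.017,0,0,0,0.24,0],[-0.024,0,0,0,0.34,0],[-0.03,0,0.0005,0,0.43,0],[-0.0338,-0.0008,0.0005,0,0.48,0],[-0.0338,-0.0008,0.0005,0,0.48,0],[-0.0338,-0.0008,0.0005,0,0.48,0]]'; python3 f.py
python3 - <<'E'
from h import *
s=snap("wrist","w10.png");d=snap("side")
crop(d["img"],200,190,360,310,5,"d10c.png")
print(row([.5333,.1636,.125],9.7))
E
```

```text
clock: 19.02
tool_pos: [0.4689, -0.0304, 0.1499]
orientation: [180.0, 0.1, -86.4]
force: [-1.2, -0.6, -1.8]
opening: 0.0339
[ 0.08 -0.49 -2.11] [ 0.469  -0.0309  0.1499] [ 1.7999e+02  4.0000e-02 -8.6440e+01]
[-1.901e-01 -7.630e-02  2.500e-02  1.000e-04  5.000e-04 -1.071e-01]
```

View pics/w10.png

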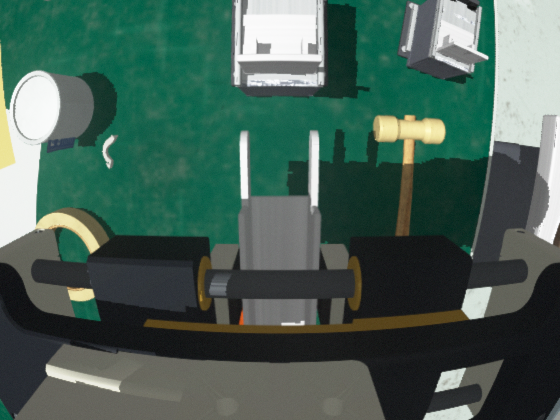

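View pics/d10c.png

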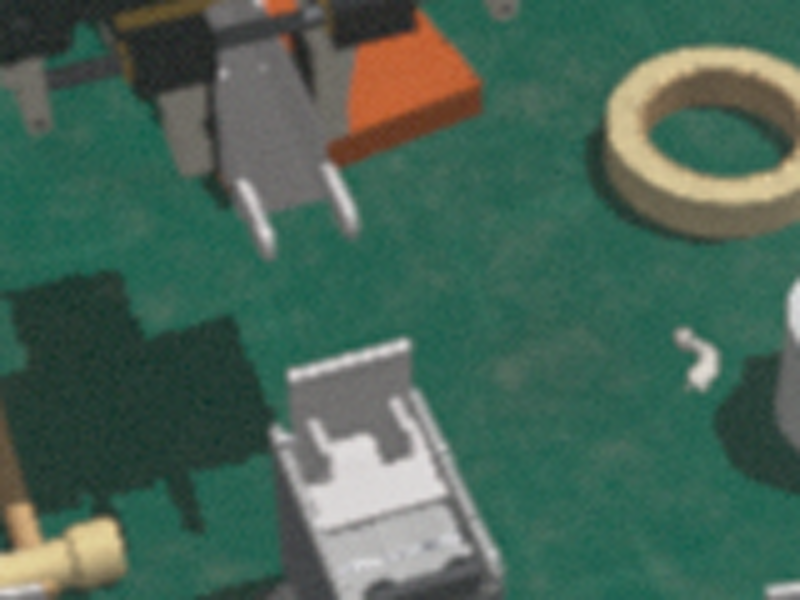

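```bash

python3 -m handwheel '[[-0.006,-0.002,0,0,0,-0.002],[-0.018,-0.007,0,0,0,-0.01],[-0.036,-0.014,0.002,0,0,-0.02],[-0.06,-0.024,0.004,0,0,-0.033],[-0.084,-0.034,0.008,0,0,-0.047],[-0.108,-0.043,0.012,0,0,-0.06],[-0.132,-0.053,0.016,0,0,-0.074],[-0.156,-0.063,0.02,0,0,-0.088]]'
python3 -m handwheel '[[-0.016,-0.006,0.003,0,0,-0.009],[-0.026,-0.01,0.005,0,0,-0.015],[-0.0325,-0.0165,0.005,0,0,-0.019],[-0.0325,-0.0165,0.005,0,0,-0.019],[-0.0325,-0.0165,0.005,0,0,-0.019]]'
python3 - <<'E'
from h import *
print(row([.5325,.164,.0415],9.7)); s=snap("wrist","w11.png")
E
```

```text
clock: 20.27
tool_pos: [0.5224, 0.1312, 0.1296]
orientation: [180.0, 0.0, -81.3]
force: [-0.4, 0.3, -1.6]
opening: 0.0337
clock: 20.9
tool_pos: [0.5331, 0.1634, 0.1251]
orientation: [180.0, 0.0, -80.3]
force: [-0.9, -0.5, -2.1]
opening: 0.0341
[-0.0007  0.0005  0.0836  0.0001  0.0002  0.0005]
```

View pics/w11.png

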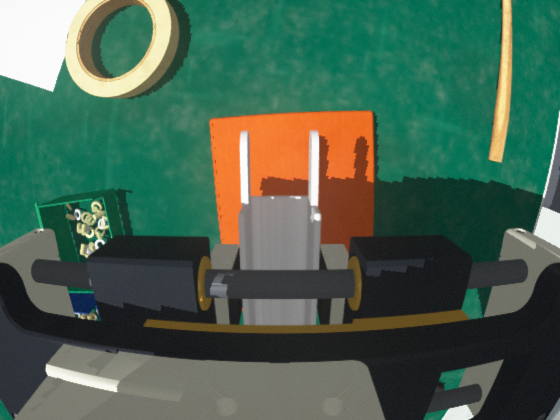

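```bash

python3 -m handwheel '[[0,0,0.01,0,0,0],[0,0,0.028,0,0,0],[0,0,0.048,0,0,0],[0,0,0.064,0,0,0],[0,0,0.074,0,0,0],[0,0,0.079,0,0,0],[0,0,0.081,0,0,0],[0,0,0.081,0,0,0]]'; python3 f.py
python3 -m handwheel '[[0,0,0.001,0,0,0],[0,0,0.002,0,0,0],[0,0,0.0025,0,0,0],[0,0,0.0025,0,0,0]]'; python3 f.py
```

```text
clock: 21.95
tool_pos: [0.5335, 0.1641, 0.0443]
orientation: [-180.0, 0.0, -80.2]
force: [-0.7, -0.3, -0.5]
opening: 0.034
[ 0.35  0.18 -1.65] [0.5335 0.1641 0.0444] [-1.7996e+02  3.0000e-02 -8.0230e+01]
clock: 22.6
tool_pos: [0.5332, 0.164, 0.0414]
orientation: [180.0, 0.0, -80.2]
force: [0.0, -0.5, -1.0]
opening: 0.0335
[-0.26 -0.24 -1.64] [0.5332 0.164  0.0415] [ 1.800e+02  1.000e-02 -8.023e+01]
```

```bash

python3 -m handwheel '[[0,0,0.0003,0,0,0],[0,0,0.0006,0,0,0],[0,0,0.0006,0,0,0]]'; python3 f.py
python3 - <<'E'
from h import *
d=snap("side");e=snap("scene");crop(d["img"],195,145,325,245,6,"d12c.png");crop(e["img"],160,145,290,245,6,"s12c.png")
E
```

```text
clock: 23.12
tool_pos: [0.5333, 0.164, 0.0411]
orientation: [-180.0, 0.0, -80.2]
force: [-0.5, 0.1, 1.2]
opening: 0.0339
[-1.42 -0.38  1.88] [0.5333 0.164  0.041 ] [-1.7999e+02  1.0000e-02 -8.0230e+01]
```

View pics/d12c.png

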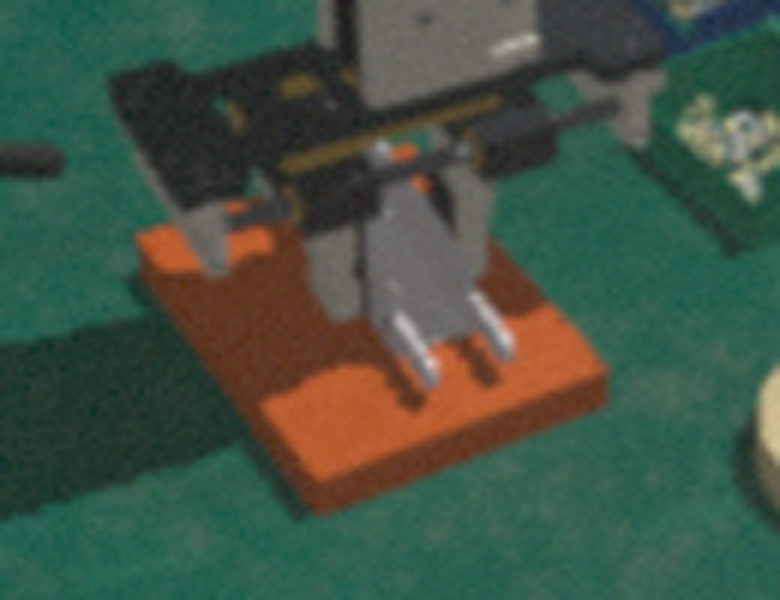

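View pics/s12c.png

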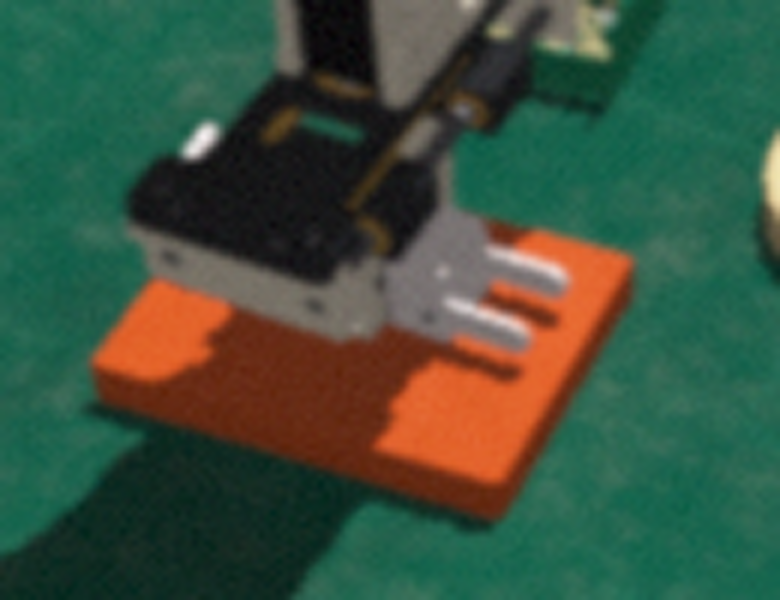

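Contact (Fz rose about 3.5 N) and the horns are back at their original pixels (scene 528,342 / 567,280). I'll release and lift.

```bash

python3 -m handwheel '[[0,0,0,0,0,0],[0,0,0,0,0,0],[0,0,0,0,0,0],[0,0,0,0,0,0],[0,0,0,0,0,0],[0,0,0,0,0,0],[0,0,0,0,0,0],[0,0,0,0,0,0]]' -1
python3 -m handwheel '[[0,0,-0.004,0,0,0],[0,0,-0.015,0,0,0],[0,0,-0.035,0,0,0],[0,0,-0.065,0,0,0],[0,0,-0.1,0,0,0],[0,0,-0.13,0,0,0],[0,0,-0.15,0,0,0],[0,0,-0.15,0,0,0]]'
python3 - <<'E'
from h import *
w=snap("wrist","w13.png");d=snap("side","d13.png");e=snap("scene","s13.png");crop(d["img"],195,145,325,245,6,"d13c.png");crop(w["img"],200,80,360,320,3,"w13c.png")
E
```

```text
clock: 24.38
tool_pos: [0.5333, 0.164, 0.0409]
orientation: [-180.0, 0.0, -80.2]
force: [-0.2, -1.0, 0.1]
opening: 0.0873
clock: 25.38
tool_pos: [0.5342, 0.1644, 0.1935]
orientation: [-179.8, 0.1, -80.2]
force: [0.3, 0.2, -0.2]
opening: 0.0876
```

View pics/w13.png

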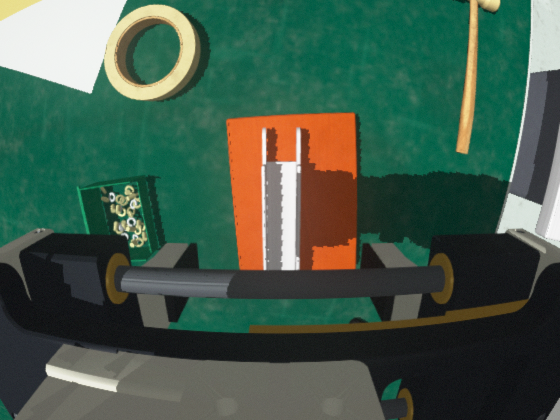

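View pics/d13.png

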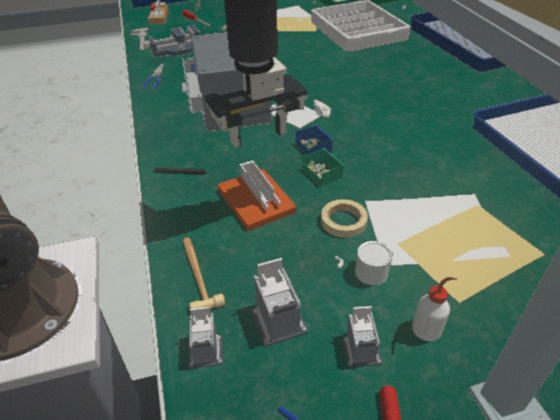

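View pics/d13c.png

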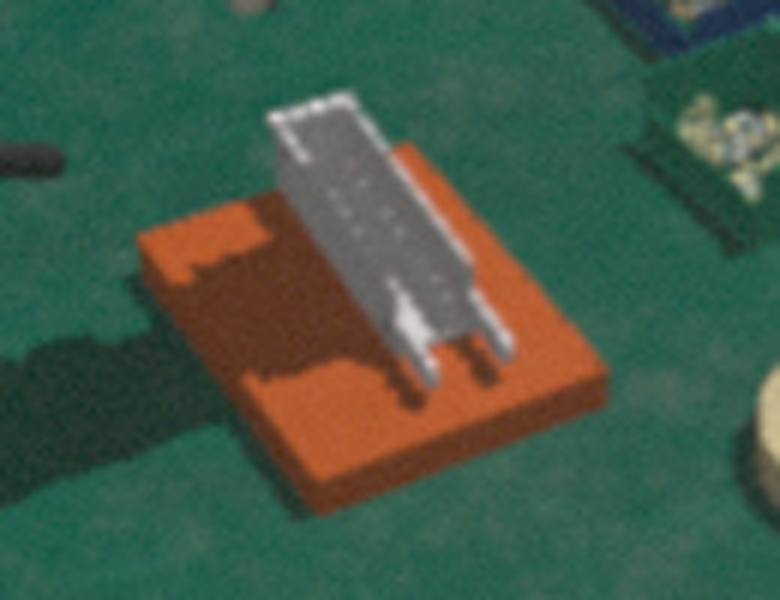

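The chute is lying flat and empty on the riser (side picture 245–285, 160–210). The shutter is shut, no loose nuts are in sight, and the tin, tape and green bin are at the same pixels as before. I'm handing the job in.

```bash
python3 -c "
from plant import ctrl
print(ctrl.close_job())"
```

```text
the job is handed in; nothing more can be done
None
```

I refilled the hopper and handed the job in after about 25.5 s of the 67 s allowed.

- **Push:** I pushed the shutter of the largest hopper home with the chute's horns. The wrist readings while it was pressed home were about 8.6 to 14.5 N, and roughly 9 to 12 N while tipping. That stays above the 6 N for home and below the 20 N limit.
- **Tip:** I tipped the chute about its horn ends to 20°, where the part I could see was empty, then on to about 28° to be sure. I then drew the chute back and the shutter sprang shut.
- **Set down:** The chute went back to its starting place on the riser and I let go.

**Last checks:** The final pictures show the chute flat and empty on the riser and the gripper clear of it. The shutter is shut, the tin, tape and bin have not moved, and no nuts lie on the bench.

**Not confirmed:**
- I did not see the nuts inside the hopper. That all four went in is inferred from the empty chute and the clear bench.
- The wrist force was too noisy, at about 1 N, to confirm by weight that the nuts had left.
- On the buffers, force rose about 4 to 5 N per commanded mm, against the stated 2.5 N. I therefore set the final pressure by the force reading, not by distance.

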